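Lock the lid of the decorations box

ROBOT

A 7-joint arm with a two-finger parallel gripper is mounted at the origin on the work surface. World frame = base frame: x ahead of the robot, y to its left, z up, the work surface at z = 0. Lengths are in m, angles in rad, forces in N, time in s.
With the tool pointing down it reaches from about 0.35 to 0.9 m from the base axis. Payload 7.2 kg.
Tool frame: the origin (TCP) lies on the centre line of the jaws, within the pads' length; the fingertips stand 11 mm ahead of it and the grasp point (between the pads) lies 8 mm behind it; z points along the fingers, y is the line along which they close (so a half turn about z gives the same grasp; the last joint's range is limited). The gripper opens to 85 mm and grips with 20 to 120 N. Pads are 22 mm wide; open, the fingers measure 114 mm over their backs; the gripper's body (76 mm by 85 mm) begins 54 mm behind the grasp point. The pads swing forward as they close: fully open they stand 13 mm farther back than shut.
Start: joints at [1.163, 0.411, -0.013, 1.596, 0.006, 1.134, -0.082], TCP at [0.208, -0.589, 0.242] pointing down, gripper open.
Joint ranges: [-2.95, 2.95], [-0.29, 1.99], [-1.47, 1.44], [0.14, 2.54], [-1.03, 4.17], [0.13, 1.85], [-2.86, 2.86]. Speed limits (rad/s): [2.39, 2.39, 3.01, 3.01, 3.14, 3.14, 3.14].

INTERFACE

Orientations are given as [roll, pitch, yaw] about the fixed x, y, z axes, in that order (R = Rz(yaw) Ry(pitch) Rx(roll)).
In Python, from workcell import manip gives the robot as it stands.
- The arm moves only by the tool tcp_steps, called after "Call:" as name(argument=value, ...) on one line, values as JSON. Schema: {"type":"object","properties":{"increments":{"type":"object","properties":{"steps":{"type":"array","items":{"type":"array","items":{"type":"number"},"minItems":5,"maxItems":5},"minItems":1,"maxItems":20}},"additionalProperties":false,"required":["steps"]},"only":{"type":"string"},"quiet":{"type":"boolean"},"lines":{"type":"string"}},"required":["increments"],"additionalProperties":false}. increments is an object whose key "steps" holds a list of rows, 1 to 20 of them, each of 5 numbers: dx, dy, dz in shares of the most that a row can go, 1 being 62.5 mm, then a turn about the tool's z in a scale on which 1.0 is 4 rad, then the finger opening in m; each row shifts and turns the commanded pose from where the row before left it, along the tool's axes as they then stand; what a row does not reach is not made up. A row lasts 1/8 s, in which the tool goes at most 0.0625 m and 0.188 rad, less where a joint would pass 70% of its speed; a pose out of reach is approached as far as the arm can. The fingers move at their own pace and stop on an object; the grip force is fixed at half the most. Time passes only in rows, so rows that do not move let the fingers close. The tool returns the time, the measured TCP pose, the force, the opening and the grip force at its end. only (a regular expression) keeps the lines of the reply that match it, lines (a string "A,B") keeps lines A to B, and quiet returns only ok. A shift or turn number past 1, either way, is cut back to 1. Input that does not fit is refused with a message, and nothing moves.
- manip.state(): the state, without advancing time (a new reading comes with each control period).
- manip.camera(name): name is "scene" or "top" or "wrist"; returns (picture, depth): 480x640x3 uint8, blue, green, red; 480x640 float32, m along the optical axis (not along the pixel's ray), 0 where there is no reading.
- manip.calibration(name): a dict with "mtx" (3x3 intrinsics, pixels), "rvec" (rotation vector, rad) and "tvec" (3), from world to camera coordinates, as OpenCV has them; the wrist camera has in their place "hand_eye" (4x4, takes a point from camera to tool coordinates, whose origin is the TCP and whose axes are the flange's). Camera axes: x right, y down, z forward; pixel columns grow to the right and rows downward; lengths in m; the calibration is good to about 2 mm. A picture is of the moment at which its call begins: read the wrist's pose just before it. calibration takes no time and is no camera call.
- manip.job_done(): hands the job in; it is judged then, once.
The state is a dict: "t": time; "joint_positions": joint angles; "dq": joint speeds; "joint_torque": joint torques, N m; "eef_pos": TCP position; "orientation": TCP orientation; "force": force on the tool from outside, world axes, zero at the start; "moment": the same for the moment, N m; "grip_width": finger opening in m; "grasp_force": force on a finger pad.
Only numpy, scipy, OpenCV 4.12 (cv2) and the standard library are available. Lean on these libraries where they do the work, as an engineer would, in place of code of your own. Each camera call takes 0.05 s, during which the arm holds its last target. There are 200 camera calls.

TASK

The lid of the bigger snap-lock box on the desk is on, but its four side clips are still sticking out. Flip all four clips down until each lies flat against the side of the box, leaving the box standing where it is.

Things in the scene. Friction and masses are not known exactly. Their poses are not given: they have to be found in the camera images.
- box: White plastic box, grey lid, a grey clip in the middle of each side; loose on the desk, about 1.5 kg. Lid 120 (own x) by 150 mm (own y), its top 95 mm above the desk (a raised panel adds 2 mm); body 3 mm narrower per side. Origin: centre of the underside, z up, front = -x. The smaller box (90 x 110 x 70 mm) of the same make has its clips down already and needs nothing.
- clip_front (a joint): Clip on the box's front side (towards the robot): flap 50 mm wide, 34 long, 5 thick, 6 mm bead at its free end; level hinge line along the lid's edge, 88 mm above the desk at x = -66 mm in the box's frame. Value in rad: 0 hanging straight down, flat on the side; 1.57 straight out; 1.95 the upper stop. Stiff: 1.3 N at 24 mm from the hinge moves it; it stays where it is left.
- clip_back (a joint): Clip on the box's back side (away from the robot): flap 50 mm wide, 34 long, 5 thick, 6 mm bead at its free end; level hinge line along the lid's edge, 88 mm above the desk at x = +66 mm in the box's frame. Value in rad: 0 hanging straight down, flat on the side; 1.57 straight out; 1.95 the upper stop. Stiff: 1.3 N at 24 mm from the hinge moves it; it stays where it is left.
- clip_left (a joint): Clip on the box's left side (own +y): flap 50 mm wide, 34 long, 5 thick, 6 mm bead at its free end; level hinge line along the lid's edge, 88 mm above the desk at y = +81 mm in the box's frame. Value in rad: 0 hanging straight down, flat on the side; 1.57 straight out; 1.95 the upper stop. Stiff: 1.3 N at 24 mm from the hinge moves it; it stays where it is left.
- clip_right (a joint): Clip on the box's right side (own -y): flap 50 mm wide, 34 long, 5 thick, 6 mm bead at its free end; level hinge line along the lid's edge, 88 mm above the desk at y = -81 mm in the box's frame. Value in rad: 0 hanging straight down, flat on the side; 1.57 straight out; 1.95 the upper stop. Stiff: 1.3 N at 24 mm from the hinge moves it; it stays where it is left.

How it is judged:
At the end, for the whole second after the job is handed in: All four clips of the bigger box hang flat against its sides, each within 0.21 rad (12 degrees) of straight down, and the box stands upright (within 0.1 rad), at rest, within 40 mm of where it stood at the start (value of joint each of clip_front, clip_back, clip_left, clip_right below 0.21 rad and distance of box from where it was at the start of the episode below 0.04 m and angle between box's own z axis and vertical below 0.1 rad and linear speed of box below 0.02 m/s); the robot touches nothing.
It also fails if it takes over 51 s, if anything falls off the work surface, if the arm or the gripper's body presses on something with over 40 N, if the wrist force passes 120 N, or if a joint passes its speed limit or range.

## Working session

There is one attempt and no reset: what is moved stays moved. The work goes in short steps, Python scripts to look and compute and a tool call to move; the robot and the scene stay as the last step left them, time stands still between calls to the robot, and variables do not carry over. Pictures are saved under pics/ and viewed, at most 10 in all, crops included, and the job is handed in when it is done.

```bash
ls; mkdir -p pics
```

Run:
```python
from workcell import manip
import cv2,numpy as np
s=manip.state();print(s)
for n in("top","scene"):
    p,d=manip.camera(n);cv2.imwrite(f"pics/{n}1.png",p);np.save(f"pics/{n}1.npy",d)
    print(manip.calibration(n))
```

```text
pics
workcell.py
{'t': 0.0, 'joint_positions': array([ 1.16281702,  0.41195159, -0.01271681,  1.59704119,  0.0055698 ,
        1.13427674, -0.08218216]), 'dq': array([-0.00037904,  0.00030633, -0.00013781,  0.00061042, -0.00102402,
        0.00123127,  0.00050657]), 'joint_torque': array([-3.30388239e-04, -6.00634861e+01,  6.81860559e-01, -2.99412918e+01,
        1.37870887e-02,  1.05819179e-02, -1.36906618e-05]), 'eef_pos': array([ 0.20811589, -0.58883188,  0.24142197]), 'orientation': array([-3.13995311e+00,  8.68403574e-05,  3.39813433e-01]), 'force': array([ 0.45945194, -0.39047627, -0.24803014]), 'moment': array([0.00761193, 0.03971831, 0.02136406]), 'grasp_force': 0.0, 'grip_width': 0.0857587382105988}
{'mtx': array([[435.75043196,   0.        , 315.78692625],
       [  0.        , 435.75043196, 236.77359528],
       [  0.        ,   0.        ,   1.        ]]), 'rvec': array([ 2.13170838, -2.12876582,  0.14566787]), 'tvec': array([0.04376457, 0.57370487, 0.6514068 ])}
{'mtx': array([[461.2712048 ,   0.        , 322.74909253],
       [  0.        , 461.2712048 , 236.51281427],
       [  0.        ,   0.        ,   1.        ]]), 'rvec': array([ 1.24874003,  2.23595303, -0.9637389 ]), 'tvec': array([ 0.26353978, -0.27807627,  1.07836535])}
```

View pics/top1.png

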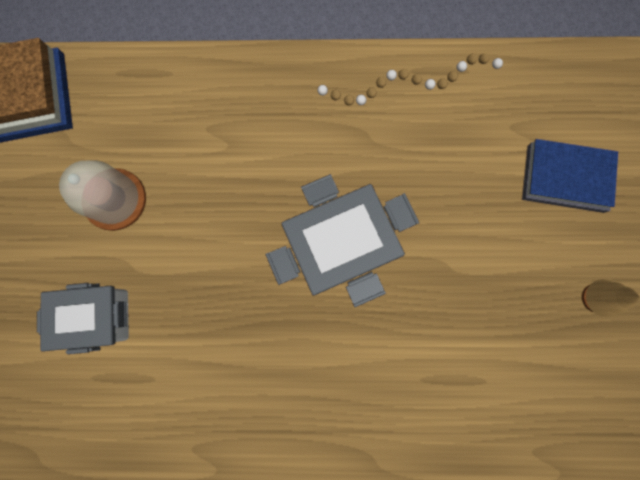

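View pics/scene1.png

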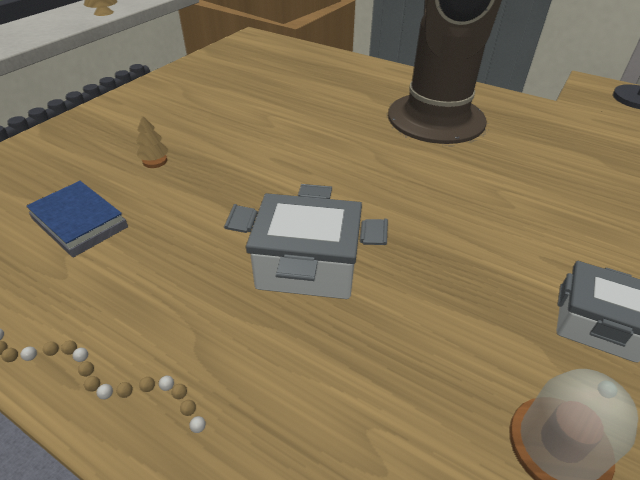

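The top view shows the bigger box in the centre, with lid corners at (283,222), (372,185), (404,254) and (314,294). All four clips stick out, at (320,190), (402,212), (366,289) and (284,265). The scene view confirms they are roughly level. The smaller box is far off to one side.

Create h.py:
```python
from workcell import manip
import cv2,numpy as np
def ray(n,uv,z):
    c=manip.calibration(n);R=cv2.Rodrigues(c["rvec"])[0];o=-R.T@c["tvec"]
    d=R.T@np.linalg.inv(c["mtx"])@np.array([*uv,1.]);return o+d*(z-o[2])/d[2]
def pt(n,u,v,D):
    c=manip.calibration(n);R=cv2.Rodrigues(c["rvec"])[0]
    u,v=int(u),int(v);z=np.median(D[v-1:v+2,u-1:u+2])
    return R.T@(np.linalg.inv(c["mtx"])@np.array([u,v,1.])*z-c["tvec"])
```

Run:
```python
from h import *
np.set_printoptions(precision=4,suppress=True)
P=np.array([ray("top",p,.095) for p in [(283,222),(372,185),(404,254),(314,294)]])
print(P,P.mean(0),np.linalg.norm(P-np.roll(P,-1,0),axis=1))
d=P[0]-P[1]+P[3]-P[2];print("yaw of own y",np.degrees(np.arctan2(d[1],d[0])))
d=P[0]-P[3]+P[1]-P[2];print("yaw of own x",np.degrees(np.arctan2(d[1],d[0])))
D=np.load("pics/top1.npy")
for p in [(343,240),(320,190),(402,212),(366,289),(284,265),(318,183),(410,210),(369,297),(276,267),(324,197),(393,215),(362,282),(291,262),(490,350)]: print(p,pt("top",*p,D))
```

```text
[[ 0.5882  0.0926  0.095 ]
 [ 0.6449 -0.0411  0.095 ]
 [ 0.5402 -0.0862  0.095 ]
 [ 0.4815  0.0459  0.095 ]] [0.5637 0.0028 0.095 ] [0.1452 0.114  0.1445 0.1164]
yaw of own y 113.45719647686961
yaw of own x 23.48648732166242
(343, 240) [0.5606 0.0033 0.0972]
(320, 190) [0.6392 0.0375 0.088 ]
(402, 212) [ 0.6037 -0.0854  0.0927]
(366, 289) [ 0.4892 -0.0303  0.0883]
(284, 265) [0.5241 0.0906 0.0912]
(318, 183) [0.6506 0.0406 0.0869]
(410, 210) [ 0.6064 -0.0971  0.0945]
(369, 297) [ 0.4776 -0.0346  0.0875]
(276, 267) [0.521  0.1022 0.0929]
(324, 197) [0.6275 0.0313 0.0908]
(393, 215) [ 0.5995 -0.0722  0.091 ]
(362, 282) [ 0.4994 -0.0245  0.0891]
(291, 262) [0.5287 0.0803 0.0902]
(490, 350) [ 0.3943 -0.2388 -0.0014]
```

The manual's scale: shifts go in shares of 62.5 mm and turns go in shares of 4 rad. Converting my numbers, 0.0468 m is 0.7488, -0.024 m is -0.384, -0.0698 rad / 4 = -0.0175.

Call:
tcp_steps(increments={"steps": [[0,0,0,-0.0175,0],[0.7488,-0.384,0,0,0],[0.7488,-0.384,0,0,0],[0.7488,-0.384,0,0,0],[0.7488,-0.384,0,0,0],[0.7488,-0.384,0,0,0],[0.7488,-0.384,0,0,0],[0.7488,-0.384,0,0,0],[0.7488,-0.384,0,0,0],[0.7488,-0.384,0,0,0],[0.7488,-0.384,0,0,0],[0.7488,-0.384,0,0,0],[0.7488,-0.384,0,0,0],[0,0,0,0,0],[0,0,0,0,0]]})

```text
t: 1.98
eef_pos: [0.6083, -0.1018, 0.2416]
orientation: [-3.141, 0.001, 0.41]
force: [-0.4, -0.5, -0.9]
grip_width: -0.0
grasp_force: 0.0Traceback (most recent call last):
```

Add to h.py:
```python
C=np.array([.5637,.0028]);Y=.4096
def where():
    s=manip.state();e=s["eef_pos"];c,n=np.cos(Y),np.sin(Y);R=np.array([[c,n],[-n,c]])
    f=R@s["force"][:2]
    print("box frame mm",(R@(e[:2]-C)*1000).round(1),"z",round(e[2]*1000,1),"yaw err",round(s["orientation"][2]-Y,3),"F box",f.round(1),s["force"][2].round(1),"w",s["grip_width"].round(4),"t",s["t"])
```

```bash
python3 -c "from h import *;where()"
```

```text
  File "<string>", line 1, in <module>
    from h import *;where()
                    ~~~~~^^
  File "h.py", line 14, in where
    print("box frame mm",(R@(e[:2]-C)*1000).round(1),"z",round(e[2]*1000,1),"yaw err",round(s["orientation"][2]-Y,3),"F box",f.round(1),s["force"][2].round(1),"w",s["grip_width"].round(4),"t",s["t"])
                                                                                                                                                                   ^^^^^^^^^^^^^^^^^^^^^
AttributeError: 'float' object has no attribute 'round'
```

To row units: 0.05 m is 0.8, 0.02 m is 0.32.

```bash
sed -i 's/s\["grip_width"\].round(4)/s["grip_width"]/' h.py
```

Call:
tcp_steps(increments={"steps": [[0,0,0.8,0,0],[0,0,0.8,0,0],[0,0,0.32,0,0],[0,0,0.16,0,0],[0,0,0.128,0,0],[0,0,0.128,0,0],[0,0,0.128,0,0],[0,0,0.128,0,0],[0,0,0.128,0,0],[0,0,0.112,0,0],[0,0,0,0,0]]})

```text
t: 3.35
eef_pos: [0.6083, -0.1016, 0.0645]
orientation: [-3.141, 0.001, 0.41]
force: [-0.1, -0.4, 0.4]
grip_width: 0.0002
grasp_force: 0.0
```

Run:
```python
from h import *
where();p,d=manip.camera("scene");cv2.imwrite("pics/s2.png",cv2.resize(p[130:330,180:440],None,fx=3,fy=3))
```

```text
box frame mm [  -0.6 -113.5] z 64.5 yaw err -0.0 F box [-0.2 -0.3] 0.4 w 0.0002456943745656181 t 3.35
```

View pics/s2.png

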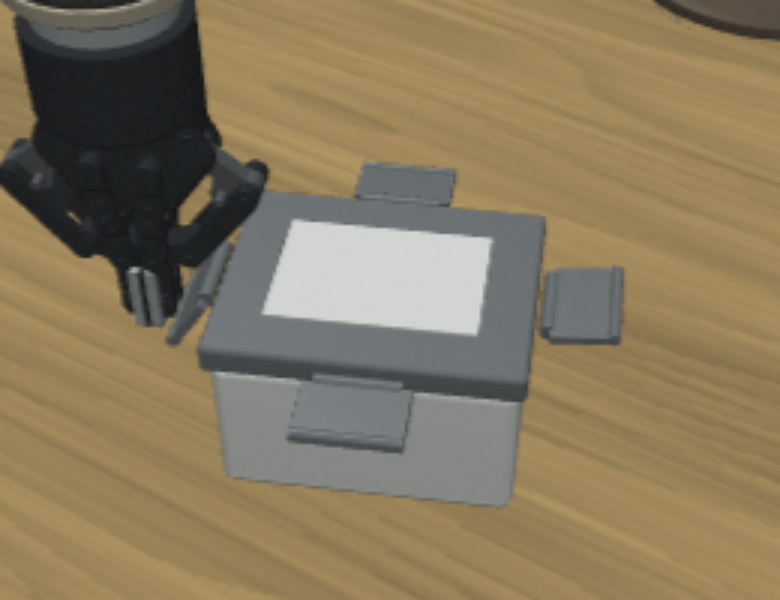

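The right clip is already hanging at about 25°. The finger linkage flares along tool y towards the lid, so I'll turn the tool 90° before pressing in.

To row units: 0.015 m is 0.24, -0.01 m is -0.16, 0.1745 rad / 4 = 0.0436.

Call:
tcp_steps(increments={"steps": [[0,0.24,0,0,0],[0,0,0,0.0436,0],[0,0,0,0.0436,0],[0,0,0,0.0436,0],[0,0,0,0.0436,0],[0,0,0,0.0436,0],[0,0,0,0.0436,0],[0,0,0,0.0436,0],[0,0,0,0.0436,0],[0,0,0,0.0436,0],[0,0,0,0,0],[-0.16,0,0,0,0],[-0.16,0,0,0,0],[-0.08,0,0,0,0],[-0.064,0,0,0,0],[-0.048,0,0,0,0],[0,0,0,0,0]]})

```text
t: 5.52
eef_pos: [0.6019, -0.0855, 0.0653]
orientation: [3.142, 0.0, -1.16]
force: [0.3, 0.4, 0.0]
grip_width: 0.0001
grasp_force: 0.0
```

```bash
python3 -c "from h import *;where()"
```

```text
box frame mm [ -0.2 -96.2] z 65.3 yaw err -1.57 F box [0.4 0.3] 0.0 w 6.289824714302488e-05 t 5.525
```

To row units: -0.002 m is -0.032.

Call:
tcp_steps(increments={"steps": [[-0.032,0,0,0,0],[-0.032,0,0,0,0],[0,0,0,0,0]]})

```text
t: 5.9
eef_pos: [0.6009, -0.0834, 0.0654]
orientation: [-3.141, -0.002, -1.162]
force: [1.8, -4.6, -1.9]
grip_width: 0.0004
grasp_force: 2.4
```

Call:
tcp_steps(increments={"steps": [[-0.032,0,0,0,0],[-0.016,0,0,0,0],[0,0,0,0,0]]})

```text
t: 6.28
eef_pos: [0.6, -0.0821, 0.0655]
orientation: [-3.141, -0.004, -1.163]
force: [3.8, -7.3, -2.6]
grip_width: -0.0003
grasp_force: 4.2
```

Run:
```python
from h import *
where();p,d=manip.camera("scene");cv2.imwrite("pics/s3.png",cv2.resize(p[130:330,180:440],None,fx=3,fy=3))
```

```text
box frame mm [ -0.6 -92.4] z 65.5 yaw err -1.572 F box [ 0.6 -8.2] -2.6 w -0.0003107130680094653 t 6.275
```

View pics/s3.png

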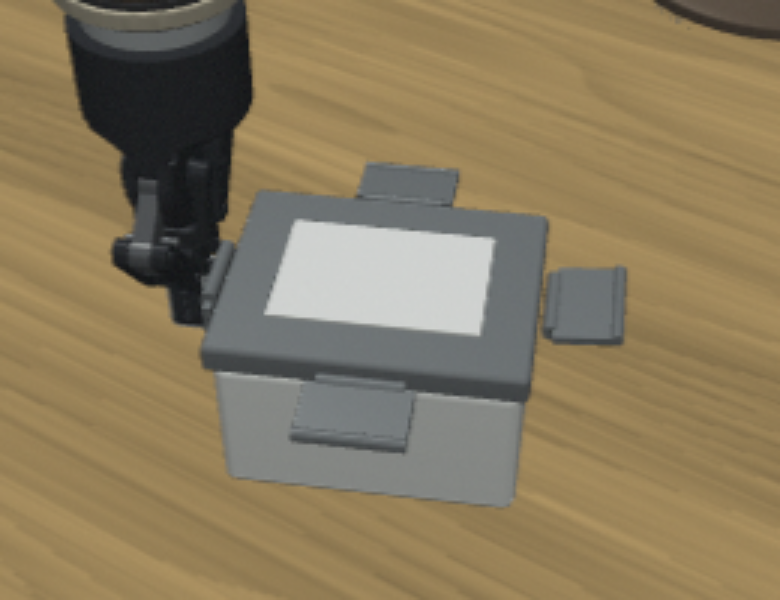

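Right clip is down (8 N against the stop, box moved about 1 mm). Next is the left one.

To row units: -0.047 m is -0.752, -0.04 m is -0.64.

Call:
tcp_steps(increments={"steps": [[0.24,0,0,0,0],[0.24,0,0,0,0],[0,0,-0.64,0,0],[0,0,-0.64,0,0],[-0.752,0,0,0,0],[-0.752,0,0,0,0],[-0.752,0,0,0,0],[-0.752,0,0,0,0],[-0.752,0,0,0,0],[0,0,0,0,0],[0,0,0,0,0]]})

```text
t: 7.7
eef_pos: [0.52, 0.1036, 0.1452]
orientation: [3.141, -0.001, -1.16]
force: [-0.2, -0.1, -0.4]
grip_width: -0.0001
grasp_force: 0.0
```

```bash
python3 -c "from h import *;where()"
```

```text
box frame mm [1.000e-01 1.098e+02] z 145.2 yaw err -1.569 F box [-0.2  0. ] -0.4 w -6.009793424960953e-05 t 7.7
```

To row units: 0.02 m is 0.32, 0.01 m is 0.16.

Call:
tcp_steps(increments={"steps": [[0,0,0.32,0,0],[0,0,0.16,0,0],[0,0,0.128,0,0],[0,0,0.128,0,0],[0,0,0.128,0,0],[0,0,0.128,0,0],[0,0,0.128,0,0],[0,0,0.128,0,0],[0,0,0.048,0,0],[0,0,0,0,0],[0.08,0,0,0,0],[0.064,0,0,0,0],[0.048,0,0,0,0],[0.032,0,0,0,0],[0,0,0,0,0]]})

```text
t: 9.57
eef_pos: [0.5244, 0.0929, 0.0641]
orientation: [3.14, 0.003, -1.159]
force: [-3.4, 8.0, 2.1]
grip_width: -0.0
grasp_force: 4.4
```

```bash
python3 -c "from h import *;where()"
```

```text
box frame mm [-0.2 98.3] z 64.1 yaw err -1.569 F box [0.  8.7] 2.1 w -3.492967943553324e-05 t 9.575
```

Call:
tcp_steps(increments={"steps": [[0.032,0,0,0,0],[0.016,0,0,0,0],[0,0,0,0,0]]})

```text
t: 9.95
eef_pos: [0.5251, 0.0915, 0.0641]
orientation: [3.14, 0.004, -1.158]
force: [-5.1, 10.4, 2.9]
grip_width: -0.0003
grasp_force: 6.3
```

```bash
python3 -c "from h import *;where()"
```

```text
box frame mm [-0.1 96.7] z 64.1 yaw err -1.568 F box [-0.6 11.6] 2.9 w -0.0003259218538318166 t 9.95
```

To row units: 0.042 m is 0.672, 0.03 m is 0.48, -0.1745 rad / 4 = -0.0436.

Call:
tcp_steps(increments={"steps": [[-0.24,0,0,0,0],[-0.24,0,0,0,0],[0,0,-0.64,0,0],[0,0,-0.64,0,0],[0,0,0,-0.0436,0],[0,0,0,-0.0436,0],[0,0,0,-0.0436,0],[0,0,0,-0.0436,0],[0,0,0,-0.0436,0],[0,0,0,-0.0436,0],[0,0,0,-0.0436,0],[0,0,0,-0.0436,0],[0,0,0,-0.0436,0],[0.48,0.672,0,0,0],[0.48,0.672,0,0,0],[0.544,0.656,0,0,0],[0,0,0,0,0],[0,0,0,0,0]]})

```text
t: 12.2
eef_pos: [0.6501, 0.0383, 0.1435]
orientation: [-3.142, 0.002, 0.409]
force: [0.3, 0.6, -0.9]
grip_width: -0.0002
grasp_force: 0.0
```

Run:
```python
from h import *
where();np.set_printoptions(precision=4,suppress=True)
p,d=manip.camera("scene");cv2.imwrite("pics/s4.png",cv2.resize(p[130:330,180:440],None,fx=3,fy=3))
```

```text
box frame mm [93.3 -1.8] z 143.5 yaw err -0.0 F box [0.5 0.4] -0.9 w -0.000241306559110712 t 12.2
```

View pics/s4.png

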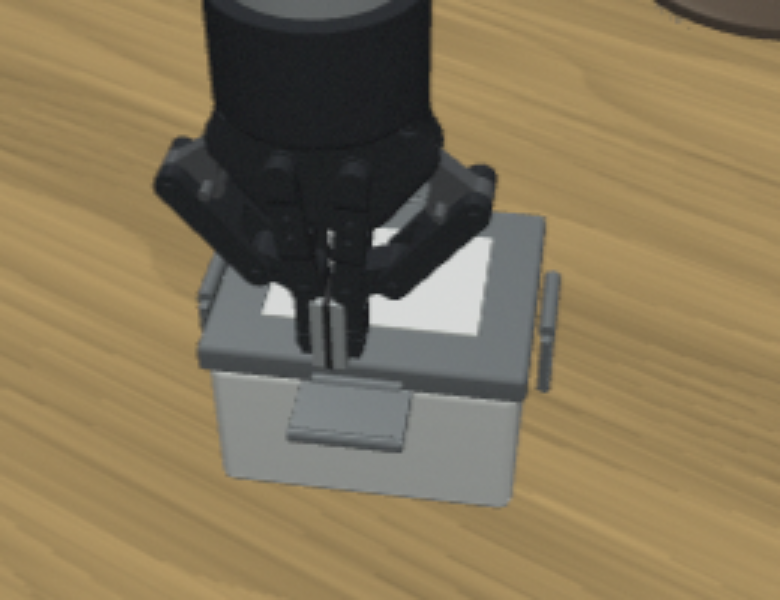

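Both side clips hang down. The gripper is over the back flap, so I'll descend and press in.

To row units: 0.02 m is 0.32, 0.01 m is 0.16.

Call:
tcp_steps(increments={"steps": [[0.032,0,0.32,0,0],[0,0,0.16,0,0],[0,0,0.128,0,0],[0,0,0.128,0,0],[0,0,0.128,0,0],[0,0,0.128,0,0],[0,0,0.128,0,0],[0,0,0.128,0,0],[0,0,0.032,0,0],[0,0,0,0,0],[-0.08,0,0,0,0],[-0.064,0,0,0,0],[-0.048,0,0,0,0],[-0.032,0,0,0,0],[0,0,0,0,0]]})

```text
t: 14.12
eef_pos: [0.6392, 0.0333, 0.0641]
orientation: [3.142, 0.001, 0.41]
force: [-0.1, -0.5, 0.7]
grip_width: -0.0001
grasp_force: 0.0
```

```bash
python3 -c "from h import *;where()"
```

```text
box frame mm [81.4 -2.1] z 64.1 yaw err 0.0 F box [-0.3 -0.4] 0.7 w -7.17537548444645e-05 t 14.125
```

Call:
tcp_steps(increments={"steps": [[-0.032,0,0,0,0],[-0.016,0,0,0,0],[0,0,0,0,0]]})

```text
t: 14.5
eef_pos: [0.6387, 0.0331, 0.0644]
orientation: [3.141, -0.003, 0.41]
force: [6.9, 2.4, -4.6]
grip_width: -0.0
grasp_force: 3.5
```

```bash
python3 -c "from h import *;where()"
```

```text
box frame mm [80.9 -2. ] z 64.4 yaw err 0.001 F box [ 7.3 -0.5] -4.6 w -2.7568520258682886e-05 t 14.5
```

To row units: -0.002 m is -0.032.

Call:
tcp_steps(increments={"steps": [[-0.032,0,0,0,0],[0,0,0,0,0]]})

```text
t: 14.75
eef_pos: [0.6378, 0.0327, 0.0649]
orientation: [3.14, -0.005, 0.411]
force: [8.2, 3.4, -2.6]
grip_width: -0.0002
grasp_force: 4.5
```

```bash
python3 -c "from h import *;where()"
```

```text
box frame mm [79.9 -2. ] z 64.9 yaw err 0.001 F box [ 8.9 -0.1] -2.6 w -0.0002452320110427823 t 14.75
```

Call:
tcp_steps(increments={"steps": [[0.24,0,0,0,0],[0.288,0,0,0,0],[0,0,-0.64,0,0],[0,0,-0.64,0,0],[-0.656,0,0,0,0],[-0.656,0,0,0,0],[-0.656,0,0,0,0],[-0.656,0,0,0,0],[-0.656,0,0,0,0],[0,0,0,0,0],[0,0,0,0,0]]})

```text
t: 16.12
eef_pos: [0.4779, -0.0368, 0.1445]
orientation: [3.141, -0.0, 0.41]
force: [0.4, 0.1, -0.3]
grip_width: -0.0
grasp_force: 0.0
```

```bash
python3 -c "from h import *;where()"
```

```text
box frame mm [-94.5  -2.1] z 144.5 yaw err 0.0 F box [ 0.5 -0.1] -0.3 w -1.0801553587041981e-05 t 16.125
```

To row units: 0.02 m is 0.32, 0.01 m is 0.16.

Call:
tcp_steps(increments={"steps": [[-0.016,0,0.32,0,0],[0,0,0.16,0,0],[0,0,0.128,0,0],[0,0,0.128,0,0],[0,0,0.128,0,0],[0,0,0.128,0,0],[0,0,0.128,0,0],[0,0,0.128,0,0],[0,0,0.032,0,0],[0,0,0,0,0],[0.08,0,0,0,0],[0.064,0,0,0,0],[0.048,0,0,0,0],[0.032,0,0,0,0],[0,0,0,0,0]]})

```text
t: 18.0
eef_pos: [0.4896, -0.0317, 0.0643]
orientation: [3.141, -0.0, 0.41]
force: [-0.4, 0.4, -0.2]
grip_width: 0.0002
grasp_force: 0.0
```

```bash
python3 -c "from h import *;where()"
```

```text
box frame mm [-81.7  -2.1] z 64.3 yaw err 0.0 F box [-0.2  0.5] -0.2 w 0.00016113706623639685 t 18.0
```

Call:
tcp_steps(increments={"steps": [[0.032,0,0,0,0],[0.016,0,0,0,0],[0,0,0,0,0]]})

```text
t: 18.38
eef_pos: [0.4904, -0.0313, 0.064]
orientation: [-3.141, 0.004, 0.409]
force: [-6.7, -1.9, 4.4]
grip_width: -0.0001
grasp_force: 3.1
```

```bash
python3 -c "from h import *;where()"
```

```text
box frame mm [-80.8  -2.1] z 64.0 yaw err -0.001 F box [-7.   0.9] 4.4 w -0.00013237252663895034 t 18.375
```

Front is against its stop. I'll press slightly more, retreat clear and check all four.

To row units: 0.06 m is 0.96, -0.05 m is -0.8.

Call:
tcp_steps(increments={"steps": [[0.032,0,0,0,0],[0,0,0,0,0],[-0.32,0,0,0,0],[-0.48,0,0,0,0],[-0.64,0,-0.48,0,0],[0,0,-0.8,0,0],[0,0,-0.8,0,0],[-0.8,0,0,0,0],[-0.48,0.48,0,0,0],[0,0.96,0,0,0],[0,0.96,0,0,0],[0,0.96,0,0,0],[0,0,0,0,0],[0,0,0,0,0]]})

```text
t: 20.12
eef_pos: [0.4213, -0.2897, 0.1939]
orientation: [-3.141, 0.001, 0.41]
force: [-0.2, 0.8, 0.3]
grip_width: 0.0001
grasp_force: 0.0
```

Run:
```python
from h import *
where();np.set_printoptions(precision=4,suppress=True)
p,d=manip.camera("top");a=cv2.resize(p[150:330,230:450],None,fx=3,fy=3)
q,e=manip.camera("scene");b=cv2.resize(q[170:310,210:405],None,fx=3,fy=3);b=cv2.copyMakeBorder(b,0,0,0,0,0)
cv2.imwrite("pics/t5.png",a);cv2.imwrite("pics/s5.png",b)
```

```text
box frame mm [-247.1 -211.6] z 193.9 yaw err -0.0 F box [0.1 0.8] 0.3 w 7.33825262792091e-05 t 20.125
```

View pics/t5.png

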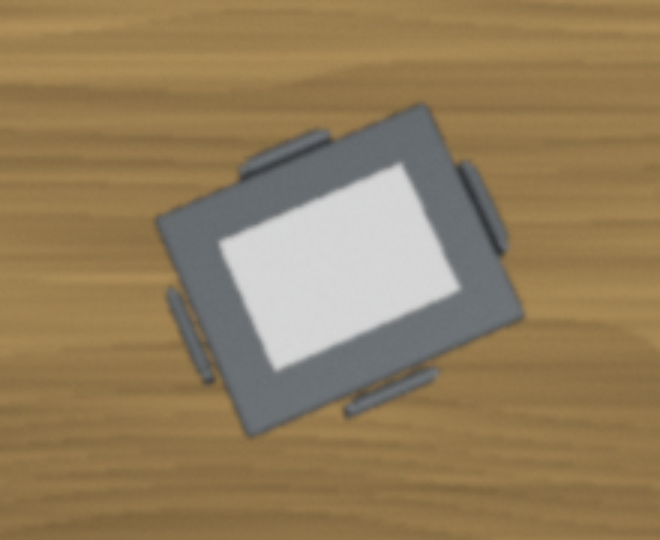

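View pics/s5.png

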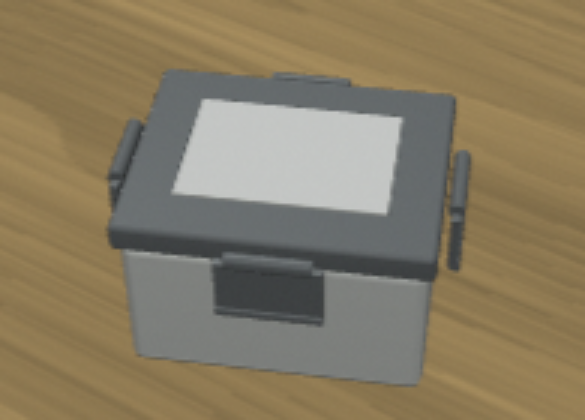

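Top view: all four clips are tight to the sides, but the right (485,205) and back (285,152) ones look slightly wider, so I'll measure them in depth.

Run:
```python
from h import *
np.set_printoptions(precision=1,suppress=True)
c,n=np.cos(Y),np.sin(Y);B=np.array([[c,n,0],[-n,c,0],[0,0,1]])
for cam in("top","scene"):
    p,D=manip.camera(cam);k=manip.calibration(cam);R=cv2.Rodrigues(k["rvec"])[0]
    v,u=np.mgrid[:480,:640];P=(np.linalg.inv(k["mtx"])@np.stack([u*D,v*D,D]).reshape(3,-1)-k["tvec"][:,None])
    W=(B@(R.T@P-np.array([*C,0])[:,None])).T*1000;W=W[D.ravel()>0]
    L=W[(W[:,2]>92)&(abs(W[:,0])<90)&(abs(W[:,1])<110)];print(cam,"lid",L.min(0),L.max(0))
    for nm,a,s in(("front",0,-1),("back",0,1),("left",1,1),("right",1,-1)):
        h=66 if a==0 else 81
        m=(abs(W[:,1-a])<22)&(s*W[:,a]>h-5)&(s*W[:,a]<h+35)&(W[:,2]>35)
        q=W[m];print(nm,len(q))
        for lo in range(40,100,8):
            z=q[(q[:,2]>=lo)&(q[:,2]<lo+8)]
            if len(z): r=s*z[:,a]-h;print("  z",lo,len(z),"r min/med/max",np.array([r.min(),np.median(r),r.max()]))
```

```text
top lid [-66.8 -81.4  92. ] [69.2 83.9 99.9]
front 165
  z 56 9 r min/med/max [1.9 2.7 2.9]
  z 80 18 r min/med/max [-4.9 -1.5  3. ]
  z 88 138 r min/med/max [-4.9 -0.9  3. ]
back 171
  z 72 17 r min/med/max [-2.  -1.5 -0.8]
  z 80 20 r min/med/max [-3.1 -1.4  5.3]
  z 88 134 r min/med/max [-4.5  0.1  5. ]
left 162
  z 56 3 r min/med/max [-1.2  5.   5.2]
  z 80 14 r min/med/max [-2.5  1.9  5.4]
  z 88 145 r min/med/max [-5.   1.1  5.3]
right 159
  z 72 20 r min/med/max [-4.2 -3.8 -3.5]
  z 80 14 r min/med/max [-4.8 -2.9  2.9]
  z 88 125 r min/med/max [-4.9 -1.7  2.5]
scene lid [-66.3 -79.2  92. ] [69.5 86.  98.7]
front 60
  z 88 60 r min/med/max [-3.5 -0.6  3.1]
back 678
  z 48 11 r min/med/max [1.4 2.6 3.6]
  z 56 150 r min/med/max [0.2 2.3 4.8]
  z 64 123 r min/med/max [0.3 1.9 3.6]
  z 72 128 r min/med/max [0.3 2.  3.7]
  z 80 115 r min/med/max [-1.5  2.2  4.7]
  z 88 151 r min/med/max [-4.9  1.6  5.7]
left 155
  z 56 14 r min/med/max [4.7 5.5 6. ]
  z 80 14 r min/med/max [-4.1  2.7  5.8]
  z 88 127 r min/med/max [-4.9  1.4  5.9]
right 97
  z 80 14 r min/med/max [-4.8 -3.7  1. ]
  z 88 83 r min/med/max [-4.9 -2.4  1.7]
```

The depth data shows no flap sticking out past its hinge bar. The back flap is vertical, with r ≈ 2 mm at every height. The box moved only about 2 mm.

```bash
python3 -c "from workcell import manip;print(manip.job_done())"
```

```text
the job is handed in; nothing more can be done
None
```

I flipped all four clips down against the sides of the bigger box, which moved only about 2 mm, and handed the job in about 20 s into the run; no verdict was returned.

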